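# Lay up two stacks of recycled-board blanks on the press carriers

## Task

Lay up the two press carriers: on the one with red end strips stack the blue slab at the bottom, the yellow slab on it and the white slab on top; on the one with black end strips stack the green slab with the charcoal slab on top. Each stack lies flat, centred between the strips with the slabs lengthways from strip to strip, edges lined up to within about a centimetre. Leave the orange slab, the little jar and the roll of tape where they are.

Things in the scene. Friction and masses are not known exactly. Their poses are not given: they have to be found in the camera images.
- blue_slab: loose blue board blank of recycled plastic with a few small paler or darker flecks, lying flat; 100 mm long (its x axis), 56 mm wide (its y axis), 18 mm thick, about 0.1 kg, the same either way round. Origin: centre of its underside, z up. No other slab is this colour.
- yellow_slab: loose yellow board blank of recycled plastic with a few small paler or darker flecks, lying flat; 100 mm long (its x axis), 56 mm wide (its y axis), 18 mm thick, about 0.1 kg, the same either way round. Origin: centre of its underside, z up. No other slab is this colour.
- white_slab: loose white board blank of recycled plastic with a few small paler or darker flecks, lying flat; 100 mm long (its x axis), 56 mm wide (its y axis), 18 mm thick, about 0.1 kg, the same either way round. Origin: centre of its underside, z up. No other slab is this colour.
- green_slab: loose green board blank of recycled plastic with a few small paler or darker flecks, lying flat; 100 mm long (its x axis), 56 mm wide (its y axis), 18 mm thick, about 0.1 kg, the same either way round. Origin: centre of its underside, z up. No other slab is this colour.
- charcoal_slab: loose charcoal (dark grey) board blank of recycled plastic with a few small paler or darker flecks, lying flat; 100 mm long (its x axis), 56 mm wide (its y axis), 18 mm thick, about 0.1 kg, the same either way round. Origin: centre of its underside, z up. No other slab is this colour.
- red_carrier: flat bare aluminium plate 150 mm (its x axis) by 100 mm (its y axis), 10 mm thick, fixed to the bench, with a red strip across its top along each of the two short ends. The strips are 13 mm wide and stand 8 mm above the plate's top; the bare bed between them is 124 mm long, so a slab laid lengthways from strip to strip has 12 mm to spare at each end; the long sides are open. Origin: centre of the underside; the bed is 10 mm above it, z up.
- black_carrier: flat bare aluminium plate 150 mm (its x axis) by 100 mm (its y axis), 10 mm thick, fixed to the bench, with a black strip across its top along each of the two short ends. The strips are 13 mm wide and stand 8 mm above the plate's top; the bare bed between them is 124 mm long, so a slab laid lengthways from strip to strip has 12 mm to spare at each end; the long sides are open. Origin: centre of the underside; the bed is 10 mm above it, z up.
- orange_slab: bystander, to be left alone: a loose orange board blank of the same size as the others (100 by 56 by 18 mm), lying flat among them. Origin: centre of its underside, x along its length.
- jar: bystander, to be left alone: small loose amber glass jar with a white lid, 38 mm across, 45 mm tall, standing upright. Origin: centre of its base. (A like-sized round steel stop, 40 mm across and 29 mm tall, is fixed to the bench at about the mirror-image place on the robot's other side.)
- tape: bystander, to be left alone: loose roll of tan tape lying flat, 42 mm across, 22 mm tall. Origin: centre of its underside.
Things that resemble listed ones, but are neither listed nor needed, are in the scene too. Several things have the shape of the green_slab; the one meant has the colours described above.

How it is judged (in metres and radians):
At the end, for the whole second after the job is handed in: Red carrier, bottom to top: blue, yellow, white; black: green, charcoal. Bottom slabs within 12 mm of centre along each carrier axis, each upper one within 12 mm of the one beneath; lengthways within 0.2 rad, flat within 0.06 rad, layer heights within 4 mm, all at rest (x of blue_slab in the frame of red_carrier between -0.012 and 0.012 m and y of blue_slab in the frame of red_carrier between -0.012 and 0.012 m and z of blue_slab in the frame of red_carrier between 0.006 and 0.014 m and angle between the x axis of each of blue_slab, yellow_slab, white_slab and the x axis of red_carrier, either way round below 0.2 rad and angle between each of blue_slab, yellow_slab, white_slab, green_slab, charcoal_slab's own z axis and vertical below 0.06 rad and linear speed of each of blue_slab, yellow_slab, white_slab, green_slab, charcoal_slab below 0.02 m/s and angular speed of each of blue_slab, yellow_slab, white_slab, green_slab, charcoal_slab below 0.2 rad/s and horizontal distance between yellow_slab and blue_slab below 0.012 m and z of yellow_slab in the frame of red_carrier between 0.024 and 0.032 m and horizontal distance between white_slab and yellow_slab below 0.012 m and z of white_slab in the frame of red_carrier between 0.042 and 0.05 m and x of green_slab in the frame of black_carrier between -0.012 and 0.012 m and y of green_slab in the frame of black_carrier between -0.012 and 0.012 m and z of green_slab in the frame of black_carrier between 0.006 and 0.014 m and angle between the x axis of each of green_slab, charcoal_slab and the x axis of black_carrier, either way round below 0.2 rad and horizontal distance between charcoal_slab and green_slab below 0.012 m and z of charcoal_slab in the frame of black_carrier between 0.024 and 0.032 m); the robot touches nothing.
It fails at once if the orange slab is moved by more than 2 cm (distance of orange_slab from where it was at the start of the episode above 0.02 m).
It fails at once if the jar is moved by more than 2 cm (distance of jar from where it was at the start of the episode above 0.02 m).
It fails at once if the roll of tape is moved by more than 2 cm (distance of tape from where it was at the start of the episode above 0.02 m).
It also fails if it takes over 134 s, if anything falls off the work surface, if the arm or the gripper's body presses on something with over 40 N, if the wrist force passes 120 N, or if a joint passes its speed limit or range.

## Robot

A 7-joint arm with a two-finger parallel gripper is mounted at the origin on the work surface. World frame = base frame: x ahead of the robot, y to its left, z up, the work surface at z = 0. Lengths are in mm, angles in rad, forces in N, time in s.
With the tool pointing down it reaches from about 400 to 875 mm from the base axis. Payload 4.4 kg.
Tool frame: the origin (TCP) lies midway between the tips of the shut fingers; the grasp point (between the pads) lies 19 mm behind it; z points along the fingers, y is the line along which they close (so a half turn about z gives the same grasp; the last joint's range is limited). The gripper opens to 85 mm and grips with 20 to 120 N. Pads are 22 mm wide; open, the fingers measure 114 mm over their backs; the gripper's body (76 mm by 85 mm) begins 54 mm behind the grasp point. The pads swing forward as they close: fully open they stand 13 mm farther back than shut.
Start: joints at [1.251, 0.628, 0.038, 1.517, -0.027, 0.996, -0.02], TCP at [163.232, -629.184, 231.313] pointing down, gripper open.
Joint ranges: [-3.06, 3.06], [-0.37, 2.12], [-1.25, 1.32], [0.18, 2.47], [-1.1, 4.24], [0.23, 1.98], [-2.94, 2.94]. Speed limits (rad/s): [2.57, 2.57, 3.14, 3.14, 3.14, 3.14, 3.14].

## Interface

Orientations are given as [roll, pitch, yaw] about the fixed x, y, z axes, in that order (R = Rz(yaw) Ry(pitch) Rx(roll)).
In Python, from cell import read_state, get_image, finish_job gives the robot as it stands.
- The arm moves only by the tool send_rows, never from a script. Its argument "series" is a list of rows, each an object of numbers: "ax", "ay", "az": the turn, a rotation vector about the tool's x, y, z in rad; "dx", "dy", "dz": the shift along the tool's x, y, z in cm; "hand": the closure, from 0 (fully open) to 1 (shut). In form: [{"ax": .., "ay": .., "az": .., "dx": .., "dy": .., "dz": .., "hand": ..}, ...]. A call has 1 to 10 rows; each row is the pose to reach, as a shift and turn from the pose commanded when the call began, along the tool's axes at that moment; what a row does not reach only later rows make up. A row lasts 1/10 s, in which the tool goes at most 50 mm and 8.59 degrees, less where a joint would pass 70% of its speed; a pose out of reach is approached as far as the arm can. A call with a gripper value outside its range is refused whole. The fingers move at their own pace and stop on an object; the grip force is fixed at half the most. Time passes only in rows, so rows that repeat a pose let the fingers close. It gives the time, the measured TCP pose, the force, the opening and the grip force at its end, in the units of the state.
- read_state(): the state, without advancing time (a new reading comes with each control period).
- get_image(name): name is "side" or "top"; returns a dict with "pixels" (384x512x3 uint8, red, green, blue), "mtx" (3x3 intrinsics, pixels), "R" (3x3) and "t" (3): a world point X has camera coordinates R X + t. Camera axes: x right, y down, z forward; pixel columns grow to the right and rows downward; lengths in mm; the calibration is good to about 2 mm. A picture is of the moment at which its call begins. There is no depth.
- finish_job(): hands the job in; it is judged then, once.
The state is a dict: "clock": time; "qpos": joint angles; "qd": joint speeds; "tau": joint torques, N m; "eef_pos": TCP position; "tool_rot": TCP orientation; "force": force on the tool from outside, world axes, zero at the start; "torque": the same for the moment, N m; "width": finger opening in mm; "gripper_force": force on a finger pad.
Only numpy, scipy, OpenCV 4.12 (cv2) and the standard library are available. Lean on these libraries where they do the work, as an engineer would, in place of code of your own. Each camera call takes 0.05 s, during which the arm holds its last target. There are 200 camera calls.

## Working session

There is one attempt and no reset: what is moved stays moved. The work goes in short steps, Python scripts to look and compute and a tool call to move; the robot and the scene stay as the last step left them, time stands still between calls to the robot, and variables do not carry over. Pictures are saved under pics/ and viewed, at most 14 in all, crops included, and the job is handed in when it is done.

Besides the shell and the picture viewer there is one more tool, called after "Call:" as name(argument=value, ...), one argument or row to a line, values as JSON. send_rows: Moves the arm, as the interface text tells. Its arguments: {"type":"object","properties":{"series":{"type":"array","items":{"type":"object","properties":{"ax":{"type":"number"},"ay":{"type":"number"},"az":{"type":"number"},"dx":{"type":"number"},"dy":{"type":"number"},"dz":{"type":"number"},"hand":{"type":"number"}}}}},"required":["series"]}

```bash
mkdir -p pics; ls; python3 - <<'E'
from cell import *
import cv2,json
s=read_state();print(s)
for n in("top","side"):
    d=get_image(n);cv2.imwrite(f"pics/{n}0.png",d["pixels"][:,:,::-1]);print(n,d["mtx"],d["R"],d["t"])
E
```

```text
pics
{'clock': 0.0, 'qpos': array([ 1.25121922,  0.62935642,  0.03843949,  1.51837388, -0.02700673,
        0.99628712, -0.01998539]), 'qd': array([-4.64878352e-04, -1.47493157e-05, -2.50891399e-03,  2.25615079e-03,
       -1.08381239e-03,  3.49402829e-05, -9.58833089e-04]), 'tau': array([ 1.36746810e-03, -5.63400042e+01,  1.22584954e+00, -1.93449855e+01,
        1.07720160e-02,  1.04493127e-02, -2.26574650e-05]), 'eef_pos': array([ 163.06423513, -628.56724727,  230.3804875 ]), 'tool_rot': array([-3.13968587e+00,  1.86863386e-05,  2.53789925e-01]), 'force': array([ 0.07155986, -1.05337031,  1.28311453]), 'torque': array([ 0.00182323,  0.01929267, -0.03270188]), 'gripper_force': 0.0, 'width': 85.60578710021194}
top [[367.62246925   0.         252.59657799]
 [  0.         367.62246925 193.09886181]
 [  0.           0.           1.        ]] [[ 0.00312194 -0.9998872   0.01469153]
 [-0.99675554 -0.00429311 -0.08037389]
 [ 0.0804279  -0.01439295 -0.99665651]] [-13.6341855  487.99104441 963.04852293]
side [[347.46912246   0.         250.14834428]
 [  0.         347.46912246 193.65568108]
 [  0.           0.           1.        ]] [[-0.76118355 -0.64842914  0.01180037]
 [-0.50603933  0.58245714 -0.63613511]
 [ 0.40561533 -0.49018704 -0.77148744]] [382.52782289 284.3729782  719.47499686]
```

View pics/top0.png

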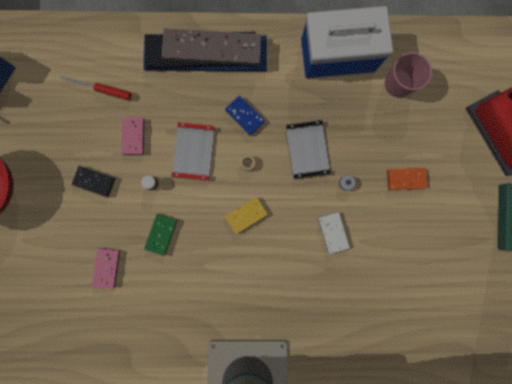

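View pics/side0.png

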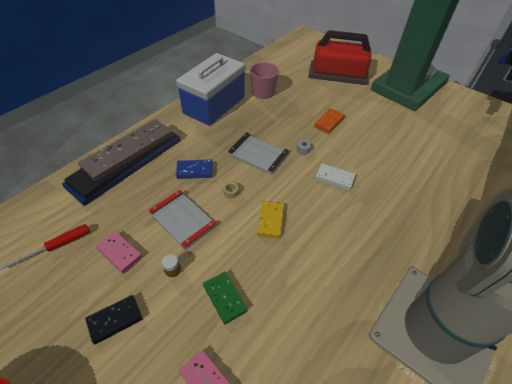

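```bash
cat > h.py <<'E'
import numpy as np, cv2
from scipy.optimize import minimize
from scipy.spatial.transform import Rotation as Ro
from cell import *
def proj(d,X): return cv2.projectPoints(np.asarray(X,float),cv2.Rodrigues(d["R"])[0],d["t"],d["mtx"],None)[0][:,0]
def unproj(d,uv,z):
    r=d["R"].T@np.linalg.solve(d["mtx"],[uv[0],uv[1],1]); c=-d["R"].T@d["t"]
    return (c+r*(z-c[2])/r[2])[:2]
def box(p,x0,x1,w,z0,z1):
    c,s=np.cos(p[2]),np.sin(p[2])
    return [[p[0]+c*x-s*y,p[1]+s*x+c*y,z] for x in(x0,x1) for y in(-w/2,w/2) for z in(z0,z1)]
def render(d,boxes):
    m=np.zeros((384,512),np.uint8)
    for b in boxes:
        h=cv2.convexHull(proj(d,b).astype(np.float32))
        m=cv2.max(m,cv2.fillConvexPoly(m.copy(),np.round(h*256).astype(np.int32),255,cv2.LINE_AA,8))
    return m
HSV={"blue":((105,120,50),(125,255,255)),"yellow":((18,150,90),(33,255,255)),"white":((0,0,165),(179,40,255)),
"green":((50,120,30),(80,255,255)),"charcoal":((0,0,0),(179,255,62)),"black":((0,0,0),(179,255,62)),"red":((172,120,60),(5,255,255)),"orange":((5,180,120),(14,255,255))}
def mask(d,col,uv,r):
    h=cv2.cvtColor(d["pixels"],cv2.COLOR_RGB2HSV);lo,hi=HSV[col]
    if col=="red": m=cv2.inRange(h,(172,120,60),(179,255,255))|cv2.inRange(h,(0,120,60),(4,255,255))
    else: m=cv2.inRange(h,lo,hi)
    w=np.zeros_like(m);cv2.circle(w,tuple(int(round(a)) for a in uv),int(r),255,-1)
    m&=w
    return m if col in("red","black") else cv2.morphologyEx(m,cv2.MORPH_CLOSE,np.ones((5,5)))
def fit(ims,col,uv,kind="slab",z=0,r=None,yaw0=None):
    """pose x,y,yaw from silhouettes; uv in top image"""
    bx=(lambda p:[box(p,-50,50,56,z,z+18)]) if kind=="slab" else (lambda p:[box(p,-75,-62,100,10,18),box(p,62,75,100,10,18)])
    r=r or (32 if kind=="slab" else 42)
    p=np.r_[unproj(ims["top"],uv,z+18),0]
    out=[]
    for names in(("top",),("side",),("top","side")):
        ms={n:mask(ims[n],col,proj(ims[n],[[*p[:2],z+9]])[0],r*(1 if n=="top" else 1.15)) for n in names}
        f=lambda q:sum(np.abs(render(ims[n],bx(q)).astype(float)-ms[n]).sum()/255 for n in names)
        ys=[yaw0] if yaw0 is not None else np.linspace(-1.5,1.5,13)
        c=sorted(([f([*p[:2],y]),y] for y in ys))[:2]
        best=min((minimize(f,[*p[:2],y],method="Nelder-Mead",options=dict(initial_simplex=np.array([[*p[:2],y],[p[0]+12,p[1],y],[p[0],p[1]+12,y],[p[0],p[1],y+.3]]),xatol=.05,fatol=.3)) for _,y in c),key=lambda o:o.fun)
        out.append((best.x.round(3),round(best.fun),[int((ms[n]>0).sum()) for n in names]))
    return out
def go(*tg):
    """shifts (cm) and turn from the measured pose to targets (x,y,z mm,yaw), tool down"""
    s=read_state();R=Ro.from_euler("xyz",s["tool_rot"])
    print("pos",s["eef_pos"].round(1),s["tool_rot"].round(3),"t",round(s["clock"],1),"w",round(s["width"],1))
    for t in tg:
        v=R.inv().apply(np.array(t[:3])-s["eef_pos"])/10
        print(t,"d",v.round(2),"a",(R.inv()*Ro.from_euler("xyz",[np.pi,0,t[3]])).as_rotvec().round(3))
E
cat > m.py <<'E'
from h import *
ims={n:get_image(n) for n in("top","side")}
for c,uv,k in [("blue",(245,115),"slab"),("yellow",(246,216),"slab"),("white",(334,233),"slab"),("green",(161,234),"slab"),("charcoal",(94,181),"slab"),("orange",(408,180),"slab"),("red",(194,152),"c"),("black",(308,149),"c")]:
    print(c,k);[print("  ",*o) for o in fit(ims,c,uv,k,yaw0=0.0 if k=="c" else None)]
for n,uv,z in(("jar",(149,183),45),("tape",(248,163),22),("stop",(347,183),29)): print(n,unproj(ims["top"],uv,z).round())
t=ims["top"]["pixels"][90:280,60:360,::-1];cv2.imwrite("pics/crop.png",cv2.resize(t,(780,494),interpolation=2))
E
python3 m.py
```

```text
blue slab
   [705.842  11.551   0.784] 185 [687]
   [704.245   9.909   0.843] 133 [605]
   [703.686  10.662   0.798] 321 [687, 605]
yellow slab
   [430.717   4.743  -0.989] 133 [733]
   [429.939   4.001  -1.024] 86 [802]
   [430.006   4.453  -1.021] 221 [733, 802]
white slab
   [ 407.729 -200.823   -1.704] 886 [0]
   [ 1.240158e+03 -1.366021e+03 -4.750000e-01] 2 [2]
   [ 1.551602e+03 -9.372430e+02 -1.067000e+00] 2 [0, 2]
green slab
   [ 3.8105e+02  2.3081e+02 -3.8000e-01] 250 [693]
   [ 3.79755e+02  2.31100e+02 -3.58000e-01] 184 [1198]
   [ 3.79802e+02  2.31041e+02 -3.59000e-01] 436 [693, 1198]
charcoal slab
   [519.752 415.761   1.259] 144 [778]
   [519.768 414.358   1.24 ] 171 [1496]
   [520.054 414.828   1.245] 314 [778, 1496]
orange slab
   [ 530.456 -434.746   -1.429] 224 [675]
   [ 533.247 -433.549   -1.416] 125 [374]
   [ 530.851 -434.045    1.702] 355 [675, 374]
red c
   [ 6.02491e+02  1.51057e+02 -8.40000e-02] 256 [255]
   [ 6.03076e+02  1.50103e+02 -6.80000e-02] 221 [374]
   [ 6.02524e+02  1.49824e+02 -8.10000e-02] 476 [255, 374]
black c
   [ 6.09587e+02 -1.62373e+02  1.64000e-01] 221 [284]
   [ 6.08889e+02 -1.63811e+02  1.76000e-01] 137 [236]
   [ 6.09405e+02 -1.62864e+02  1.76000e-01] 359 [284, 236]
jar [511. 258.]
tape [569.   1.]
stop [ 515. -263.]
```

View pics/crop.png

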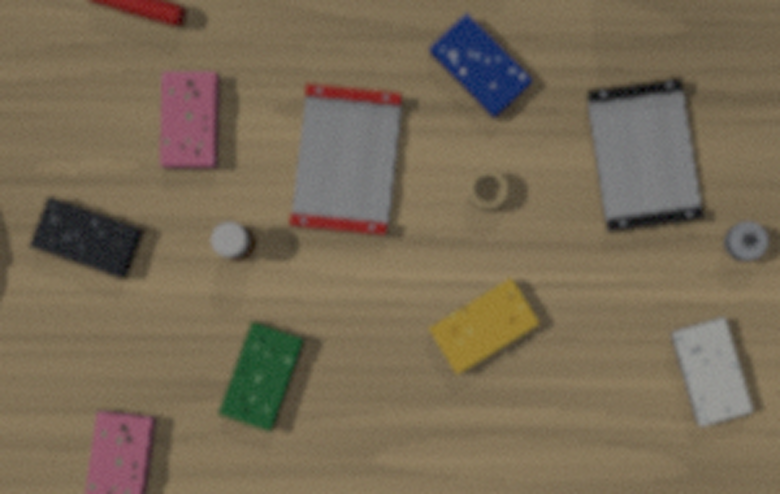

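```bash
sed -i 's/"white":((0,0,165),(179,40,255))/"white":((0,0,125),(179,45,255))/' h.py; python3 - <<'E'
from h import *
ims={n:get_image(n) for n in("top","side")}
[print("  ",*o) for o in fit(ims,"white",(334,233))]
print(unproj(ims["top"],(505,200),0),cv2.cvtColor(ims["top"]["pixels"],cv2.COLOR_RGB2HSV)[225:240:5,330:340:4])
go((704,10.7,150,.8),(704,10.7,60,.8))
E
```

```text
[ 3.84477e+02 -2.28877e+02  3.17000e-01] 131 [796]
   [ 3.85014e+02 -2.30906e+02  2.76000e-01] 109 [651]
   [ 3.84918e+02 -2.30904e+02  2.77000e-01] 241 [796, 651]
[ 473.57636335 -706.5818865 ] [[[ 40   5 149]
  [ 15   7 151]
  [ 45   7 148]]

 [[ 40   5 146]
  [ 23   7 147]
  [ 36   9 148]]

 [[ 50   5 152]
  [ 40  10 150]
  [ 40   5 152]]]
pos [ 163.2 -629.   231. ] [-3.141  0.     0.254] t 0.3 w 85.2
(704, 10.7, 150, 0.8) d [ 68.41 -48.34   8.13] a [-0.001 -0.    -0.546]
(704, 10.7, 60, 0.8) d [ 68.41 -48.33  17.13] a [-0.001 -0.    -0.546]
```

Candidates: blue slab top px (245,115) vs dark‑blue tray (205,55)/cooler (345,60); charcoal (94,181) vs black strips and tray; green (161,234) vs green stand (505,216); white (334,233) vs jar lid (149,183); pink slabs (132,135),(106,268) and orange (408,180) are not wanted. The crop confirms the choice, and fits match the given sizes.

Call:
send_rows(
  series=[
    {"dx":4,"dy":-2.8,"dz":0.5,"az":-0.05,"hand":0},
    {"dx":8,"dy":-5.6,"dz":1,"az":-0.1,"hand":0},
    {"dx":12,"dy":-8.4,"dz":1.5,"az":-0.15,"hand":0},
    {"dx":16,"dy":-11.2,"dz":2,"az":-0.2,"hand":0},
    {"dx":20,"dy":-14,"dz":2,"az":-0.25,"hand":0},
    {"dx":24,"dy":-16.8,"dz":2,"az":-0.3,"hand":0},
    {"dx":28,"dy":-19.6,"dz":2,"az":-0.35,"hand":0},
    {"dx":32,"dy":-22.4,"dz":3,"az":-0.4,"hand":0},
    {"dx":36,"dy":-25.2,"dz":4,"az":-0.45,"hand":0},
    {"dx":40,"dy":-28,"dz":4,"az":-0.5,"hand":0},
  ],
)

```text
invalid input at $.series[0]: expected keys ax, ay, az, dx, dy, dz, hand
```

```bash
python3 -c "
from h import *
go((704,10.7,100,.8),(704,10.7,60,.8))"
```

```text
pos [ 163.2 -629.   231. ] [-3.141  0.     0.254] t 0.3 w 85.2
(704, 10.7, 100, 0.8) d [ 68.41 -48.34  13.13] a [-0.001 -0.    -0.546]
(704, 10.7, 60, 0.8) d [ 68.41 -48.33  17.13] a [-0.001 -0.    -0.546]
```

Call:
send_rows(
  series=[
    {"ax":0,"ay":0,"az":-0.3,"dx":34,"dy":-24,"dz":3,"hand":0},
    {"ax":0,"ay":0,"az":-0.3,"dx":34,"dy":-24,"dz":3,"hand":0},
    {"ax":0,"ay":0,"az":-0.3,"dx":34,"dy":-24,"dz":3,"hand":0},
    {"ax":0,"ay":0,"az":-0.3,"dx":34,"dy":-24,"dz":3,"hand":0},
    {"ax":0,"ay":0,"az":-0.3,"dx":34,"dy":-24,"dz":3,"hand":0},
    {"ax":0,"ay":0,"az":-0.3,"dx":34,"dy":-24,"dz":3,"hand":0},
    {"ax":0,"ay":0,"az":-0.5,"dx":68.4,"dy":-48.3,"dz":8,"hand":0},
    {"ax":0,"ay":0,"az":-0.546,"dx":68.4,"dy":-48.3,"dz":8,"hand":0},
    {"ax":0,"ay":0,"az":-0.546,"dx":68.4,"dy":-48.3,"dz":8,"hand":0},
    {"ax":0,"ay":0,"az":-0.546,"dx":68.4,"dy":-48.3,"dz":8,"hand":0},
  ],
)

```text
clock: 1.3
eef_pos: [486.1, -247.5, 188.2]
tool_rot: [3.141, -0.0, 0.799]
force: [0.3, -1.2, 0.1]
width: 85.4
gripper_force: 0.0
```

```bash
python3 -c "
from h import *
go((704,10.7,100,.8),(704,10.7,60,.8))"
```

```text
pos [ 486.1 -247.5  188.2] [ 3.141 -0.     0.799] t 1.3 w 85.4
(704, 10.7, 100, 0.8) d [33.71 -2.38  8.82] a [ 0.001 -0.    -0.001]
(704, 10.7, 60, 0.8) d [33.7  -2.38 12.82] a [ 0.001 -0.    -0.001]
```

Call:
send_rows(
  series=[
    {"ax":0,"ay":0,"az":0,"dx":33.7,"dy":-2.4,"dz":9,"hand":0},
    {"ax":0,"ay":0,"az":0,"dx":33.7,"dy":-2.4,"dz":9,"hand":0},
    {"ax":0,"ay":0,"az":0,"dx":33.7,"dy":-2.4,"dz":9,"hand":0},
    {"ax":0,"ay":0,"az":0,"dx":33.7,"dy":-2.4,"dz":9,"hand":0},
    {"ax":0,"ay":0,"az":0,"dx":33.7,"dy":-2.4,"dz":9,"hand":0},
    {"ax":0,"ay":0,"az":0,"dx":33.7,"dy":-2.4,"dz":9,"hand":0},
    {"ax":0,"ay":0,"az":0,"dx":33.7,"dy":-2.4,"dz":9,"hand":0},
    {"ax":0,"ay":0,"az":0,"dx":33.7,"dy":-2.4,"dz":9,"hand":0},
    {"ax":0,"ay":0,"az":0,"dx":33.7,"dy":-2.4,"dz":9,"hand":0},
    {"ax":0,"ay":0,"az":0,"dx":33.7,"dy":-2.4,"dz":9,"hand":0},
  ],
)

```text
clock: 2.3
eef_pos: [702.1, 7.7, 98.1]
tool_rot: [3.141, 0.002, 0.799]
force: [0.1, -0.3, -0.3]
width: 85.3
gripper_force: 0.0
```

```bash
python3 -c "
from h import *
go((704,10.7,30,.8),(704,10.7,5,.8))"
```

```text
pos [702.1   7.7  98.1] [3.141e+00 2.000e-03 7.990e-01] t 2.3 w 85.3
(704, 10.7, 30, 0.8) d [ 0.36 -0.07  6.81] a [ 0.001  0.002 -0.001]
(704, 10.7, 5, 0.8) d [ 0.36 -0.07  9.31] a [ 0.001  0.002 -0.001]
```

Call:
send_rows(
  series=[
    {"ax":0,"ay":0,"az":0,"dx":0.35,"dy":-0.05,"dz":4,"hand":0},
    {"ax":0,"ay":0,"az":0,"dx":0.35,"dy":-0.05,"dz":7,"hand":0},
    {"ax":0,"ay":0,"az":0,"dx":0.35,"dy":-0.05,"dz":9,"hand":0},
    {"ax":0,"ay":0,"az":0,"dx":0.35,"dy":-0.05,"dz":9.4,"hand":0},
    {"ax":0,"ay":0,"az":0,"dx":0.35,"dy":-0.05,"dz":9.4,"hand":0},
    {"ax":0,"ay":0,"az":0,"dx":0.35,"dy":-0.05,"dz":9.4,"hand":0.5},
    {"ax":0,"ay":0,"az":0,"dx":0.35,"dy":-0.05,"dz":9.4,"hand":1},
    {"ax":0,"ay":0,"az":0,"dx":0.35,"dy":-0.05,"dz":9.4,"hand":1},
    {"ax":0,"ay":0,"az":0,"dx":0.35,"dy":-0.05,"dz":9.4,"hand":1},
    {"ax":0,"ay":0,"az":0,"dx":0.35,"dy":-0.05,"dz":9.4,"hand":1},
  ],
)

```text
clock: 3.3
eef_pos: [706.2, 12.1, 6.5]
tool_rot: [3.139, -0.002, 0.8]
force: [-1.2, -0.7, 5.8]
width: 54.4
gripper_force: 63.6
```

```bash
python3 -c "
from h import *
go((704,10.7,90,.8),(602.5,150,80,-.08))"
```

```text
pos [706.2  12.1   6.5] [ 3.139e+00 -2.000e-03  8.000e-01] t 3.3 w 54.4
(704, 10.7, 90, 0.8) d [-0.23 -0.04 -8.35] a [ 0.003 -0.002 -0.   ]
(602.5, 150, 80, -0.08) d [  2.68 -17.03  -7.39] a [ 0.002 -0.003  0.88 ]
```

Call:
send_rows(
  series=[
    {"ax":0,"ay":0,"az":0,"dx":0,"dy":0,"dz":-4,"hand":1},
    {"ax":0,"ay":0,"az":0,"dx":0,"dy":0,"dz":-7.4,"hand":1},
    {"ax":0,"ay":0,"az":0.15,"dx":1,"dy":-3,"dz":-7.4,"hand":1},
    {"ax":0,"ay":0,"az":0.3,"dx":1.5,"dy":-7,"dz":-7.4,"hand":1},
    {"ax":0,"ay":0,"az":0.45,"dx":2,"dy":-11,"dz":-7.4,"hand":1},
    {"ax":0,"ay":0,"az":0.6,"dx":2.7,"dy":-14,"dz":-7.4,"hand":1},
    {"ax":0,"ay":0,"az":0.74,"dx":2.7,"dy":-17,"dz":-7.4,"hand":1},
    {"ax":0,"ay":0,"az":0.88,"dx":2.7,"dy":-17,"dz":-7.4,"hand":1},
    {"ax":0,"ay":0,"az":0.88,"dx":2.7,"dy":-17,"dz":-7.4,"hand":1},
    {"ax":0,"ay":0,"az":0.88,"dx":2.7,"dy":-17,"dz":-7.4,"hand":1},
  ],
)

```text
clock: 4.3
eef_pos: [602.3, 149.7, 78.8]
tool_rot: [3.141, -0.002, -0.077]
force: [0.0, -0.3, -1.4]
width: 54.2
gripper_force: 63.6
```

```bash
python3 -c "
from h import *
go((604.5,150,18,-.08))
print(read_state()['qpos'],read_state()['force'],read_state()['gripper_force'])"
```

```text
pos [602.3 149.7  78.8] [ 3.141e+00 -2.000e-03 -7.700e-02] t 4.3 w 54.2
(604.5, 150, 18, -0.08) d [ 0.21 -0.04  6.08] a [ 0.    -0.002  0.003]
[-0.39969591  0.78487304  0.1821057   1.73008789 -0.21333922  0.64445186
 -1.74689059] [ 0.0474065  -0.30863219 -1.42377782] 63.59350919723511
```

Call:
send_rows(
  series=[
    {"ax":0,"ay":0,"az":0,"dx":0.2,"dy":0,"dz":3,"hand":1},
    {"ax":0,"ay":0,"az":0,"dx":0.2,"dy":0,"dz":5,"hand":1},
    {"ax":0,"ay":0,"az":0,"dx":0.2,"dy":0,"dz":5.8,"hand":1},
    {"ax":0,"ay":0,"az":0,"dx":0.2,"dy":0,"dz":6.2,"hand":1},
    {"ax":0,"ay":0,"az":0,"dx":0.2,"dy":0,"dz":6.2,"hand":1},
    {"ax":0,"ay":0,"az":0,"dx":0.2,"dy":0,"dz":6.2,"hand":1},
    {"ax":0,"ay":0,"az":0,"dx":0.2,"dy":0,"dz":6.2,"hand":0.2},
    {"ax":0,"ay":0,"az":0,"dx":0.2,"dy":0,"dz":6.2,"hand":0},
    {"ax":0,"ay":0,"az":0,"dx":0.2,"dy":0,"dz":6.2,"hand":0},
    {"ax":0,"ay":0,"az":0,"dx":0.2,"dy":0,"dz":6.2,"hand":0},
  ],
)

```text
clock: 5.3
eef_pos: [603.7, 150.0, 16.3]
tool_rot: [-3.141, -0.0, -0.08]
force: [-0.1, 0.4, 0.2]
width: 85.2
gripper_force: 0.0
```

```bash
python3 -c "
from h import *
go((604.5,150,100,-.08),(430,4.4,100,-1.02))"
```

```text
pos [603.7 150.   16.3] [-3.141 -0.    -0.08 ] t 5.3 w 85.2
(604.5, 150, 100, -0.08) d [ 0.08 -0.   -8.37] a [-0. -0. -0.]
(430, 4.4, 100, -1.02) d [-16.14  15.91  -8.38] a [-0.   -0.    0.94]
```

Call:
send_rows(
  series=[
    {"ax":0,"ay":0,"az":0,"dx":0,"dy":0,"dz":-4,"hand":0},
    {"ax":0,"ay":0,"az":0,"dx":0,"dy":0,"dz":-8.4,"hand":0},
    {"ax":0,"ay":0,"az":0.14,"dx":-2.5,"dy":2.5,"dz":-8.4,"hand":0},
    {"ax":0,"ay":0,"az":0.28,"dx":-5.5,"dy":5.5,"dz":-8.4,"hand":0},
    {"ax":0,"ay":0,"az":0.42,"dx":-8.5,"dy":8.5,"dz":-8.4,"hand":0},
    {"ax":0,"ay":0,"az":0.56,"dx":-11.5,"dy":11.5,"dz":-8.4,"hand":0},
    {"ax":0,"ay":0,"az":0.7,"dx":-14,"dy":14,"dz":-8.4,"hand":0},
    {"ax":0,"ay":0,"az":0.84,"dx":-16.1,"dy":15.9,"dz":-8.4,"hand":0},
    {"ax":0,"ay":0,"az":0.94,"dx":-16.1,"dy":15.9,"dz":-8.4,"hand":0},
    {"ax":0,"ay":0,"az":0.94,"dx":-16.1,"dy":15.9,"dz":-8.4,"hand":0},
  ],
)

```text
clock: 6.3
eef_pos: [430.1, 3.9, 100.4]
tool_rot: [-3.141, -0.0, -1.022]
force: [0.3, 0.1, -0.3]
width: 85.3
gripper_force: 0.0
```

```bash
python3 - <<'E'
from h import *
ims={n:get_image(n) for n in("top","side")}
[print("  ",*o) for o in fit(ims,"blue",(195,152),z=10,yaw0=-.08)]
cv2.imwrite("pics/s1.png",ims["side"]["pixels"][:,:,::-1])
go((430,4.4,5,-1.02));print(read_state()["qpos"])
E
```

```text
[ 6.00911e+02  1.50197e+02 -1.27000e-01] 188 [723]
   [ 6.06269e+02  1.48014e+02 -1.58000e-01] 164 [783]
   [ 6.04749e+02  1.48409e+02 -1.56000e-01] 356 [723, 783]
pos [431.1   4.7 100.3] [-3.141e+00 -1.000e-03 -1.017e+00] t 6.4 w 85.6
(430, 4.4, 5, -1.02) d [-0.04  0.12  9.53] a [-0.001 -0.001  0.003]
[-0.31809618  0.59200238  0.35006254  2.23394692 -0.52535193  0.39156513
 -2.12010277]
```

View pics/s1.png

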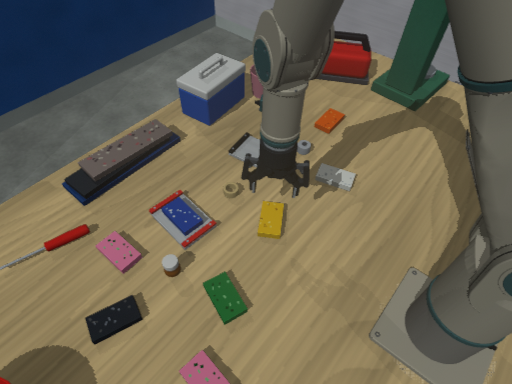

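Call:
send_rows(
  series=[
    {"ax":0,"ay":0,"az":0,"dx":0,"dy":0,"dz":4,"hand":0},
    {"ax":0,"ay":0,"az":0,"dx":0,"dy":0,"dz":7,"hand":0},
    {"ax":0,"ay":0,"az":0,"dx":0,"dy":0,"dz":9,"hand":0},
    {"ax":0,"ay":0,"az":0,"dx":0,"dy":0,"dz":9.4,"hand":0},
    {"ax":0,"ay":0,"az":0,"dx":0,"dy":0,"dz":9.4,"hand":0},
    {"ax":0,"ay":0,"az":0,"dx":0,"dy":0,"dz":9.4,"hand":0.5},
    {"ax":0,"ay":0,"az":0,"dx":0,"dy":0,"dz":9.4,"hand":1},
    {"ax":0,"ay":0,"az":0,"dx":0,"dy":0,"dz":9.4,"hand":1},
    {"ax":0,"ay":0,"az":0,"dx":0,"dy":0,"dz":9.4,"hand":1},
    {"ax":0,"ay":0,"az":0,"dx":0,"dy":0,"dz":9.4,"hand":1},
  ],
)

```text
clock: 7.4
eef_pos: [432.8, 4.7, 9.4]
tool_rot: [3.141, 0.002, -1.021]
force: [-1.8, 0.6, 7.5]
width: 53.6
gripper_force: 61.6
```

```bash
python3 -c "
from h import *
go((604,149.5,90,-.1))"
```

```text
pos [432.8   4.7   9.4] [ 3.141e+00  2.000e-03 -1.021e+00] t 7.4 w 53.6
(604, 149.5, 90, -0.1) d [ -3.41 -22.15  -8.08] a [ 0.     0.002 -0.921]
```

Call:
send_rows(
  series=[
    {"ax":0,"ay":0,"az":0,"dx":0,"dy":0,"dz":-4,"hand":1},
    {"ax":0,"ay":0,"az":0,"dx":0,"dy":0,"dz":-8,"hand":1},
    {"ax":0,"ay":0,"az":-0.14,"dx":0,"dy":-3,"dz":-8,"hand":1},
    {"ax":0,"ay":0,"az":-0.28,"dx":-0.5,"dy":-7,"dz":-8,"hand":1},
    {"ax":0,"ay":0,"az":-0.42,"dx":-1,"dy":-11,"dz":-8,"hand":1},
    {"ax":0,"ay":0,"az":-0.56,"dx":-2,"dy":-15,"dz":-8,"hand":1},
    {"ax":0,"ay":0,"az":-0.7,"dx":-3,"dy":-19,"dz":-8,"hand":1},
    {"ax":0,"ay":0,"az":-0.84,"dx":-3.4,"dy":-22.2,"dz":-8,"hand":1},
    {"ax":0,"ay":0,"az":-0.92,"dx":-3.4,"dy":-22.2,"dz":-8,"hand":1},
    {"ax":0,"ay":0,"az":-0.92,"dx":-3.4,"dy":-22.2,"dz":-8,"hand":1},
  ],
)

```text
clock: 8.4
eef_pos: [604.1, 150.4, 87.8]
tool_rot: [-3.141, 0.004, -0.099]
force: [-0.3, -0.6, -1.9]
width: 53.5
gripper_force: 64.5
```

```bash
python3 -c "
from h import *
go((605,149.4,38,-.1))"
```

```text
pos [604.1 150.4  87.8] [-3.141  0.004 -0.099] t 8.4 w 53.5
(605, 149.4, 38, -0.1) d [0.12 0.09 4.98] a [-0.001  0.004  0.001]
```

Call:
send_rows(
  series=[
    {"ax":0,"ay":0,"az":0,"dx":0.1,"dy":0.1,"dz":2,"hand":1},
    {"ax":0,"ay":0,"az":0,"dx":0.1,"dy":0.1,"dz":4,"hand":1},
    {"ax":0,"ay":0,"az":0,"dx":0.1,"dy":0.1,"dz":4.7,"hand":1},
    {"ax":0,"ay":0,"az":0,"dx":0.1,"dy":0.1,"dz":4.9,"hand":1},
    {"ax":0,"ay":0,"az":0,"dx":0.1,"dy":0.1,"dz":5,"hand":1},
    {"ax":0,"ay":0,"az":0,"dx":0.1,"dy":0.1,"dz":5,"hand":1},
    {"ax":0,"ay":0,"az":0,"dx":0.1,"dy":0.1,"dz":5,"hand":0.2},
    {"ax":0,"ay":0,"az":0,"dx":0.1,"dy":0.1,"dz":5,"hand":0},
    {"ax":0,"ay":0,"az":0,"dx":0.1,"dy":0.1,"dz":5,"hand":0},
    {"ax":0,"ay":0,"az":0,"dx":0.1,"dy":0.1,"dz":5,"hand":0},
  ],
)

```text
clock: 9.4
eef_pos: [604.8, 148.5, 37.7]
tool_rot: [3.141, 0.004, -0.1]
force: [-0.0, 0.2, 0.1]
width: 85.3
gripper_force: 0.0
```

```bash
python3 -c "
from h import *
go((605,149.4,120,-.1),(385,-230.5,120,.28))"
```

```text
pos [604.8 148.5  37.7] [ 3.141  0.004 -0.1  ] t 9.4 w 85.3
(605, 149.4, 120, -0.1) d [-0.02 -0.09 -8.23] a [ 0.     0.004 -0.   ]
(385, -230.5, 120, 0.28) d [-18.11  39.91  -8.15] a [-0.     0.004 -0.38 ]
```

Call:
send_rows(
  series=[
    {"ax":0,"ay":0,"az":0,"dx":0,"dy":0,"dz":-4,"hand":0},
    {"ax":0,"ay":0,"az":0,"dx":0,"dy":0,"dz":-8.2,"hand":0},
    {"ax":0,"ay":0,"az":-0.1,"dx":-2,"dy":4.4,"dz":-8.2,"hand":0},
    {"ax":0,"ay":0,"az":-0.2,"dx":-4,"dy":8.8,"dz":-8.2,"hand":0},
    {"ax":0,"ay":0,"az":-0.3,"dx":-6,"dy":13.2,"dz":-8.2,"hand":0},
    {"ax":0,"ay":0,"az":-0.38,"dx":-8,"dy":17.6,"dz":-8.2,"hand":0},
    {"ax":0,"ay":0,"az":-0.38,"dx":-10,"dy":22,"dz":-8.2,"hand":0},
    {"ax":0,"ay":0,"az":-0.38,"dx":-12,"dy":26.4,"dz":-8.2,"hand":0},
    {"ax":0,"ay":0,"az":-0.38,"dx":-14,"dy":31,"dz":-8.2,"hand":0},
    {"ax":0,"ay":0,"az":-0.38,"dx":-16,"dy":35,"dz":-8.2,"hand":0},
  ],
)

```text
clock: 10.4
eef_pos: [409.7, -186.1, 120.6]
tool_rot: [3.141, 0.003, 0.279]
force: [0.5, -0.7, 0.1]
width: 85.5
gripper_force: 0.0
```

```bash
python3 -c "
from h import *
ims={n:get_image(n) for n in('top','side')}
[print('  ',*o) for o in fit(ims,'yellow',(194,150),z=28,yaw0=-.1)]
go((385,-230.7,80,.28),(385,-230.7,6,.28))"
```

```text
[ 6.03131e+02  1.49169e+02 -8.30000e-02] 207 [737]
   [ 6.05214e+02  1.46374e+02 -1.19000e-01] 146 [829]
   [ 6.04586e+02  1.46765e+02 -1.26000e-01] 354 [737, 829]
pos [ 406.8 -190.2  120.9] [3.14  0.006 0.267] t 10.5 w 85.5
(385, -230.7, 80, 0.28) d [-3.15  3.32  4.12] a [ 0.002  0.006 -0.013]
(385, -230.7, 6, 0.28) d [-3.11  3.31 11.52] a [ 0.002  0.006 -0.013]
```

Call:
send_rows(
  series=[
    {"ax":0,"ay":0,"az":0,"dx":-1.5,"dy":1.7,"dz":2,"hand":0},
    {"ax":0,"ay":0,"az":0,"dx":-3.1,"dy":3.3,"dz":4,"hand":0},
    {"ax":0,"ay":0,"az":-0.01,"dx":-3.1,"dy":3.3,"dz":6,"hand":0},
    {"ax":0,"ay":0,"az":-0.01,"dx":-3.1,"dy":3.3,"dz":6,"hand":0},
    {"ax":0,"ay":0,"az":-0.01,"dx":-3.1,"dy":3.3,"dz":6,"hand":0},
    {"ax":0,"ay":0,"az":-0.01,"dx":-3.1,"dy":3.3,"dz":6,"hand":0},
  ],
)

```text
clock: 11.1
eef_pos: [390.8, -223.7, 61.1]
tool_rot: [-3.141, 0.003, 0.291]
force: [0.0, 0.1, -0.2]
width: 85.2
gripper_force: 0.0
```

```bash
python3 -c "
from h import *
go((385,-230.7,6,.28))"
```

```text
pos [ 390.8 -223.7   61.1] [-3.141e+00  3.000e-03  2.910e-01] t 11.1 w 85.2
(385, -230.7, 6, 0.28) d [-0.74  0.51  5.52] a [-0.     0.003  0.011]
```

Call:
send_rows(
  series=[
    {"ax":0,"ay":0,"az":0.01,"dx":-0.7,"dy":0.5,"dz":1,"hand":0},
    {"ax":0,"ay":0,"az":0.01,"dx":-0.7,"dy":0.5,"dz":3,"hand":0},
    {"ax":0,"ay":0,"az":0.01,"dx":-0.7,"dy":0.5,"dz":5,"hand":0},
    {"ax":0,"ay":0,"az":0.01,"dx":-0.7,"dy":0.5,"dz":5.5,"hand":0},
    {"ax":0,"ay":0,"az":0.01,"dx":-0.7,"dy":0.5,"dz":5.5,"hand":0},
    {"ax":0,"ay":0,"az":0.01,"dx":-0.7,"dy":0.5,"dz":5.5,"hand":0.5},
    {"ax":0,"ay":0,"az":0.01,"dx":-0.7,"dy":0.5,"dz":5.5,"hand":1},
    {"ax":0,"ay":0,"az":0.01,"dx":-0.7,"dy":0.5,"dz":5.5,"hand":1},
    {"ax":0,"ay":0,"az":0.01,"dx":-0.7,"dy":0.5,"dz":5.5,"hand":1},
    {"ax":0,"ay":0,"az":0.01,"dx":-0.7,"dy":0.5,"dz":5.5,"hand":1},
  ],
)

```text
clock: 12.1
eef_pos: [385.0, -230.5, 6.8]
tool_rot: [-3.14, 0.002, 0.28]
force: [-0.9, 1.0, 9.0]
width: 54.1
gripper_force: 62.3
```

```bash
python3 -c "
from h import *
go((385,-230.7,120,.28),(604,148,120,-.1))"
```

```text
pos [ 385.  -230.5    6.8] [-3.14e+00  2.00e-03  2.80e-01] t 12.1 w 54.1
(385, -230.7, 120, 0.28) d [ -0.02   0.   -11.32] a [-0.001  0.002  0.   ]
(604, 148, 120, -0.1) d [ 31.51 -30.33 -11.34] a [-0.001  0.002  0.38 ]
```

Call:
send_rows(
  series=[
    {"ax":0,"ay":0,"az":0,"dx":0,"dy":0,"dz":-4,"hand":1},
    {"ax":0,"ay":0,"az":0,"dx":0,"dy":0,"dz":-8,"hand":1},
    {"ax":0,"ay":0,"az":0,"dx":2,"dy":-2,"dz":-11.3,"hand":1},
    {"ax":0,"ay":0,"az":0.1,"dx":5,"dy":-5,"dz":-11.3,"hand":1},
    {"ax":0,"ay":0,"az":0.2,"dx":8,"dy":-8,"dz":-11.3,"hand":1},
    {"ax":0,"ay":0,"az":0.3,"dx":11,"dy":-11,"dz":-11.3,"hand":1},
    {"ax":0,"ay":0,"az":0.38,"dx":14,"dy":-14,"dz":-11.3,"hand":1},
    {"ax":0,"ay":0,"az":0.38,"dx":17,"dy":-17,"dz":-11.3,"hand":1},
    {"ax":0,"ay":0,"az":0.38,"dx":20,"dy":-20,"dz":-11.3,"hand":1},
    {"ax":0,"ay":0,"az":0.38,"dx":22,"dy":-22,"dz":-11.3,"hand":1},
  ],
)

```text
clock: 13.1
eef_pos: [536.2, 44.9, 118.0]
tool_rot: [-3.141, 0.005, -0.097]
force: [1.0, -0.3, -0.1]
width: 53.9
gripper_force: 65.0
```

```bash
python3 -c "
from h import *
go((604,148,100,-.1),(604,148,53.5,-.1))"
```

```text
pos [536.2  44.9 118. ] [-3.141  0.005 -0.097] t 13.1 w 53.9
(604, 148, 100, -0.1) d [  5.76 -10.91   1.78] a [-0.001  0.005  0.003]
(604, 148, 53.5, -0.1) d [  5.78 -10.91   6.43] a [-0.001  0.005  0.003]
```

Call:
send_rows(
  series=[
    {"ax":0,"ay":0,"az":0,"dx":2,"dy":-4,"dz":0.5,"hand":1},
    {"ax":0,"ay":0,"az":0,"dx":4,"dy":-7.5,"dz":1,"hand":1},
    {"ax":0,"ay":0,"az":0,"dx":5.7,"dy":-10.7,"dz":1.8,"hand":1},
    {"ax":0,"ay":0,"az":0,"dx":5.7,"dy":-10.7,"dz":1.8,"hand":1},
    {"ax":0,"ay":0,"az":0,"dx":5.7,"dy":-10.7,"dz":1.8,"hand":1},
    {"ax":0,"ay":0,"az":0,"dx":5.7,"dy":-10.7,"dz":1.8,"hand":1},
  ],
)

```text
clock: 13.7
eef_pos: [602.1, 140.4, 100.0]
tool_rot: [3.14, 0.005, -0.103]
force: [0.1, -0.4, -1.4]
width: 53.8
gripper_force: 65.0
```

```bash
python3 -c "
from h import *
go((604,148,53.5,-.1))"
```

```text
pos [602.1 140.4 100. ] [ 3.14   0.005 -0.103] t 13.7 w 53.8
(604, 148, 53.5, -0.1) d [ 0.13 -0.79  4.65] a [ 0.002  0.005 -0.003]
```

Call:
send_rows(
  series=[
    {"ax":0,"ay":0,"az":0,"dx":0.1,"dy":-0.8,"dz":1.5,"hand":1},
    {"ax":0,"ay":0,"az":0,"dx":0.1,"dy":-0.8,"dz":3,"hand":1},
    {"ax":0,"ay":0,"az":0,"dx":0.1,"dy":-0.8,"dz":4,"hand":1},
    {"ax":0,"ay":0,"az":0,"dx":0.1,"dy":-0.8,"dz":4,"hand":1},
    {"ax":0,"ay":0,"az":0,"dx":0.1,"dy":-0.8,"dz":4,"hand":1},
    {"ax":0,"ay":0,"az":0,"dx":0.1,"dy":-0.8,"dz":4,"hand":1},
  ],
)

```text
clock: 14.3
eef_pos: [604.9, 149.5, 59.9]
tool_rot: [3.141, 0.003, -0.101]
force: [-0.4, 1.1, -1.1]
width: 53.8
gripper_force: 64.9
```

```bash
python3 -c "
from h import *
go((604,148,53.5,-.1))"
```

```text
pos [604.9 149.5  59.9] [ 3.141e+00  3.000e-03 -1.010e-01] t 14.3 w 53.8
(604, 148, 53.5, -0.1) d [-0.07  0.16  0.64] a [ 0.001  0.003 -0.001]
```

Call:
send_rows(
  series=[
    {"ax":0,"ay":0,"az":0,"dx":-0.05,"dy":0.1,"dz":0.4,"hand":1},
    {"ax":0,"ay":0,"az":0,"dx":-0.05,"dy":0.1,"dz":0.65,"hand":1},
    {"ax":0,"ay":0,"az":0,"dx":-0.05,"dy":0.1,"dz":0.65,"hand":1},
    {"ax":0,"ay":0,"az":0,"dx":-0.05,"dy":0.1,"dz":0.65,"hand":0.2},
    {"ax":0,"ay":0,"az":0,"dx":-0.05,"dy":0.1,"dz":0.65,"hand":0},
    {"ax":0,"ay":0,"az":0,"dx":-0.05,"dy":0.1,"dz":0.65,"hand":0},
    {"ax":0,"ay":0,"az":0,"dx":-0.05,"dy":0.1,"dz":0.65,"hand":0},
    {"ax":0,"ay":0,"az":0,"dx":0,"dy":0.1,"dz":-3,"hand":0},
    {"ax":0,"ay":0,"az":0,"dx":0,"dy":0.1,"dz":-7,"hand":0},
    {"ax":0,"ay":0,"az":0,"dx":0,"dy":0.1,"dz":-7,"hand":0},
  ],
)

```text
clock: 15.3
eef_pos: [608.3, 148.3, 134.7]
tool_rot: [-3.141, -0.005, -0.1]
force: [1.7, -0.3, 0.1]
width: 85.0
gripper_force: 0.0
```

```bash
python3 -c "
from h import *
go((380,231,100,-.36),(380,231,6,-.36))"
```

```text
pos [608.3 148.3 134.7] [-3.141 -0.005 -0.1  ] t 15.3 w 85.0
(380, 231, 100, -0.36) d [-23.56  -5.94   3.36] a [-0.002 -0.005  0.26 ]
(380, 231, 6, -0.36) d [-23.61  -5.93  12.76] a [-0.002 -0.005  0.26 ]
```

Call:
send_rows(
  series=[
    {"ax":0,"ay":0,"az":0.05,"dx":-4,"dy":-1,"dz":0,"hand":0},
    {"ax":0,"ay":0,"az":0.1,"dx":-8,"dy":-2,"dz":0,"hand":0},
    {"ax":0,"ay":0,"az":0.15,"dx":-12,"dy":-3,"dz":0,"hand":0},
    {"ax":0,"ay":0,"az":0.2,"dx":-16,"dy":-4,"dz":1,"hand":0},
    {"ax":0,"ay":0,"az":0.26,"dx":-20,"dy":-5,"dz":2,"hand":0},
    {"ax":0,"ay":0,"az":0.26,"dx":-23.6,"dy":-5.9,"dz":3.3,"hand":0},
    {"ax":0,"ay":0,"az":0.26,"dx":-23.6,"dy":-5.9,"dz":6,"hand":0},
    {"ax":0,"ay":0,"az":0.26,"dx":-23.6,"dy":-5.9,"dz":6,"hand":0},
    {"ax":0,"ay":0,"az":0.26,"dx":-23.6,"dy":-5.9,"dz":6,"hand":0},
    {"ax":0,"ay":0,"az":0.26,"dx":-23.6,"dy":-5.9,"dz":6,"hand":0},
  ],
)

```text
clock: 16.3
eef_pos: [377.5, 230.5, 71.3]
tool_rot: [3.141, 0.001, -0.363]
force: [-0.3, -0.4, 0.7]
width: 85.5
gripper_force: 0.0
```

```bash
python3 -c "
from h import *
ims={n:get_image(n) for n in('top','side')}
[print('  ',*o) for o in fit(ims,'white',(193,149),z=46,yaw0=-.1)]
cv2.imwrite('pics/s2.png',ims['side']['pixels'][:,:,::-1])
go((380,231,6,-.36))"
```

```text
[ 6.01485e+02  1.57611e+02 -8.00000e-02] 220 [1138]
   [606.914 165.955  -0.616] 678 [1534]
   [ 6.03321e+02  1.61293e+02 -3.30000e-01] 1110 [1138, 1534]
pos [377.1 230.7  71.2] [ 3.141e+00  2.000e-03 -3.620e-01] t 16.4 w 85.7
(380, 231, 6, -0.36) d [ 0.27 -0.13  6.52] a [ 0.     0.002 -0.002]
```

View pics/s2.png

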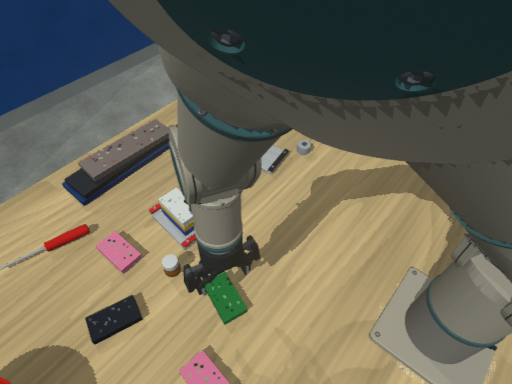

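Call:
send_rows(
  series=[
    {"ax":0,"ay":0,"az":0,"dx":0.25,"dy":-0.1,"dz":2,"hand":0},
    {"ax":0,"ay":0,"az":0,"dx":0.25,"dy":-0.1,"dz":4.5,"hand":0},
    {"ax":0,"ay":0,"az":0,"dx":0.25,"dy":-0.1,"dz":6,"hand":0},
    {"ax":0,"ay":0,"az":0,"dx":0.25,"dy":-0.1,"dz":6.4,"hand":0},
    {"ax":0,"ay":0,"az":0,"dx":0.25,"dy":-0.1,"dz":6.4,"hand":0},
    {"ax":0,"ay":0,"az":0,"dx":0.25,"dy":-0.1,"dz":6.4,"hand":0.5},
    {"ax":0,"ay":0,"az":0,"dx":0.25,"dy":-0.1,"dz":6.4,"hand":1},
    {"ax":0,"ay":0,"az":0,"dx":0.25,"dy":-0.1,"dz":6.4,"hand":1},
    {"ax":0,"ay":0,"az":0,"dx":0.25,"dy":-0.1,"dz":6.4,"hand":1},
    {"ax":0,"ay":0,"az":0,"dx":0.25,"dy":-0.1,"dz":6.4,"hand":1},
  ],
)

```text
clock: 17.4
eef_pos: [378.5, 231.6, 7.5]
tool_rot: [3.141, 0.002, -0.359]
force: [0.3, -0.6, 8.6]
width: 53.9
gripper_force: 61.8
```

```bash
python3 -c "
from h import *
go((450,30,120,.1),(609.5,-163,120,.17))"
```

```text
pos [378.5 231.6   7.5] [ 3.141e+00  2.000e-03 -3.590e-01] t 17.4 w 53.9
(450, 30, 120, 0.1) d [ 13.76  16.36 -11.28] a [-0.     0.002 -0.459]
(609.5, -163, 120, 0.17) d [ 35.47  28.82 -11.32] a [-0.     0.002 -0.529]
```

Call:
send_rows(
  series=[
    {"ax":0,"ay":0,"az":0,"dx":0,"dy":0,"dz":-4,"hand":1},
    {"ax":0,"ay":0,"az":0,"dx":0,"dy":0,"dz":-8,"hand":1},
    {"ax":0,"ay":0,"az":0,"dx":1.5,"dy":1.5,"dz":-11.3,"hand":1},
    {"ax":0,"ay":0,"az":-0.1,"dx":4,"dy":4,"dz":-11.3,"hand":1},
    {"ax":0,"ay":0,"az":-0.2,"dx":7,"dy":7,"dz":-11.3,"hand":1},
    {"ax":0,"ay":0,"az":-0.3,"dx":10,"dy":9.5,"dz":-11.3,"hand":1},
    {"ax":0,"ay":0,"az":-0.4,"dx":13,"dy":12,"dz":-11.3,"hand":1},
    {"ax":0,"ay":0,"az":-0.5,"dx":16,"dy":14.5,"dz":-11.3,"hand":1},
    {"ax":0,"ay":0,"az":-0.53,"dx":19,"dy":17,"dz":-11.3,"hand":1},
    {"ax":0,"ay":0,"az":-0.53,"dx":22,"dy":19.5,"dz":-11.3,"hand":1},
  ],
)

```text
clock: 18.4
eef_pos: [515.8, -29.9, 119.3]
tool_rot: [-3.141, 0.004, 0.171]
force: [0.8, 0.2, -1.5]
width: 54.0
gripper_force: 65.2
```

```bash
python3 -c "
from h import *
go((608,-163.2,60,.172))"
```

```text
pos [515.8 -29.9 119.3] [-3.141  0.004  0.171] t 18.4 w 54.0
(608, -163.2, 60, 0.172) d [ 6.84 14.7   5.89] a [-0.001  0.004 -0.001]
```

Call:
send_rows(
  series=[
    {"ax":0,"ay":0,"az":0,"dx":2,"dy":4,"dz":0,"hand":1},
    {"ax":0,"ay":0,"az":0,"dx":4,"dy":8,"dz":0,"hand":1},
    {"ax":0,"ay":0,"az":0,"dx":6,"dy":12,"dz":2,"hand":1},
    {"ax":0,"ay":0,"az":0,"dx":6.8,"dy":14.6,"dz":4,"hand":1},
    {"ax":0,"ay":0,"az":0,"dx":6.8,"dy":14.6,"dz":5.8,"hand":1},
    {"ax":0,"ay":0,"az":0,"dx":6.8,"dy":14.6,"dz":5.8,"hand":1},
    {"ax":0,"ay":0,"az":0,"dx":6.8,"dy":14.6,"dz":5.8,"hand":1},
    {"ax":0,"ay":0,"az":0,"dx":6.8,"dy":14.6,"dz":5.8,"hand":1},
    {"ax":0,"ay":0,"az":0,"dx":6.8,"dy":14.6,"dz":5.8,"hand":1},
  ],
)

```text
clock: 19.3
eef_pos: [607.6, -160.3, 61.8]
tool_rot: [-3.141, 0.002, 0.171]
force: [-0.2, -0.2, -0.1]
width: 54.1
gripper_force: 65.2
```

```bash
python3 -c "
from h import *
go((608,-163.2,18,.172))"
```

```text
pos [ 607.6 -160.3   61.8] [-3.141e+00  2.000e-03  1.710e-01] t 19.3 w 54.1
(608, -163.2, 18, 0.172) d [-0.    0.29  4.38] a [-0.     0.002 -0.001]
```

Call:
send_rows(
  series=[
    {"ax":0,"ay":0,"az":0,"dx":0,"dy":0.2,"dz":2,"hand":1},
    {"ax":0,"ay":0,"az":0,"dx":0,"dy":0.2,"dz":3.6,"hand":1},
    {"ax":0,"ay":0,"az":0,"dx":0,"dy":0.2,"dz":4.2,"hand":1},
    {"ax":0,"ay":0,"az":0,"dx":0,"dy":0.2,"dz":4.4,"hand":1},
    {"ax":0,"ay":0,"az":0,"dx":0,"dy":0.2,"dz":4.4,"hand":1},
    {"ax":0,"ay":0,"az":0,"dx":0,"dy":0.2,"dz":4.4,"hand":1},
    {"ax":0,"ay":0,"az":0,"dx":0,"dy":0.2,"dz":4.4,"hand":0.2},
    {"ax":0,"ay":0,"az":0,"dx":0,"dy":0.2,"dz":4.4,"hand":0},
    {"ax":0,"ay":0,"az":0,"dx":0,"dy":0.2,"dz":4.4,"hand":0},
    {"ax":0,"ay":0,"az":0,"dx":0,"dy":0.2,"dz":4.4,"hand":0},
  ],
)

```text
clock: 20.3
eef_pos: [607.3, -163.2, 16.4]
tool_rot: [-3.141, 0.004, 0.17]
force: [0.0, -0.8, 0.6]
width: 85.3
gripper_force: 0.0
```

```bash
python3 -c "
from h import *
go((608,-163.2,150,.172),(520,414.6,150,1.245))"
```

```text
pos [ 607.3 -163.2   16.4] [-3.141  0.004  0.17 ] t 20.3 w 85.3
(608, -163.2, 150, 0.172) d [ 2.000e-02  1.000e-02 -1.336e+01] a [-0.     0.004 -0.002]
(520, 414.6, 150, 1.245) d [  1.11 -58.43 -13.33] a [-0.003  0.003 -1.075]
```

Call:
send_rows(
  series=[
    {"ax":0,"ay":0,"az":0,"dx":0,"dy":0,"dz":-4,"hand":0},
    {"ax":0,"ay":0,"az":0,"dx":0,"dy":0,"dz":-8,"hand":0},
    {"ax":0,"ay":0,"az":0,"dx":0,"dy":-1,"dz":-12,"hand":0},
    {"ax":0,"ay":0,"az":-0.1,"dx":-1,"dy":-5,"dz":-13,"hand":0},
    {"ax":0,"ay":0,"az":-0.2,"dx":-1,"dy":-9,"dz":-13,"hand":0},
    {"ax":0,"ay":0,"az":-0.3,"dx":-1,"dy":-13,"dz":-13,"hand":0},
    {"ax":0,"ay":0,"az":-0.4,"dx":-1,"dy":-17,"dz":-13,"hand":0},
    {"ax":0,"ay":0,"az":-0.5,"dx":-1,"dy":-21,"dz":-13,"hand":0},
    {"ax":0,"ay":0,"az":-0.6,"dx":-1,"dy":-25,"dz":-13,"hand":0},
    {"ax":0,"ay":0,"az":-0.7,"dx":-1,"dy":-29,"dz":-13,"hand":0},
  ],
)

```text
clock: 21.3
eef_pos: [548.5, 122.6, 146.8]
tool_rot: [-3.139, 0.002, 0.874]
force: [-0.2, -0.5, -0.5]
width: 85.6
gripper_force: 0.0
```

```bash
python3 -c "
from h import *
go((520,414.6,80,1.245))"
```

```text
pos [548.5 122.6 146.8] [-3.139e+00  2.000e-03  8.740e-01] t 21.3 w 85.6
(520, 414.6, 80, 1.245) d [ 20.58 -20.91   6.69] a [-0.003  0.002 -0.371]
```

Call:
send_rows(
  series=[
    {"ax":0,"ay":0,"az":-0.1,"dx":3,"dy":-3,"dz":0,"hand":0},
    {"ax":0,"ay":0,"az":-0.2,"dx":6,"dy":-6,"dz":0,"hand":0},
    {"ax":0,"ay":0,"az":-0.3,"dx":9,"dy":-9,"dz":0,"hand":0},
    {"ax":0,"ay":0,"az":-0.37,"dx":12,"dy":-12,"dz":0,"hand":0},
    {"ax":0,"ay":0,"az":-0.37,"dx":15,"dy":-15,"dz":0,"hand":0},
    {"ax":0,"ay":0,"az":-0.37,"dx":18,"dy":-18,"dz":1,"hand":0},
    {"ax":0,"ay":0,"az":-0.37,"dx":20.4,"dy":-20.7,"dz":3,"hand":0},
    {"ax":0,"ay":0,"az":-0.37,"dx":20.4,"dy":-20.7,"dz":6.6,"hand":0},
    {"ax":0,"ay":0,"az":-0.37,"dx":20.4,"dy":-20.7,"dz":6.6,"hand":0},
    {"ax":0,"ay":0,"az":-0.37,"dx":20.4,"dy":-20.7,"dz":6.6,"hand":0},
  ],
)

```text
clock: 22.3
eef_pos: [522.2, 408.8, 80.6]
tool_rot: [-3.138, 0.004, 1.238]
force: [0.2, -0.6, 0.0]
width: 85.6
gripper_force: 0.0
```

```bash
python3 -c "
from h import *
ims={n:get_image(n) for n in('top','side')}
for c,uv,z,y in (('charcoal',(94,181),0,1.2),('green',(308,147),10,.17)):
  [print('  ',*o) for o in fit(ims,c,uv,z=z,yaw0=y)]
cv2.imwrite('pics/t3.png',ims['top']['pixels'][:,:,::-1])
go((520,414.6,6,1.245))"
```

```text
[527.722 437.091   1.273] 487 [1249]
   [520.928 413.73    1.208] 554 [1946]
   [522.057 416.783   1.231] 1136 [1249, 1946]
   [ 6.05726e+02 -1.63037e+02  1.42000e-01] 232 [672]
   [ 6.10962e+02 -1.65795e+02  1.37000e-01] 174 [501]
   [ 6.08687e+02 -1.62787e+02  1.47000e-01] 410 [672, 501]
pos [523.9 409.4  82.6] [-3.14   0.     1.237] t 22.4 w 85.4
(520, 414.6, 6, 1.245) d [ 0.37 -0.52  7.67] a [-0.002  0.    -0.008]
```

View pics/t3.png

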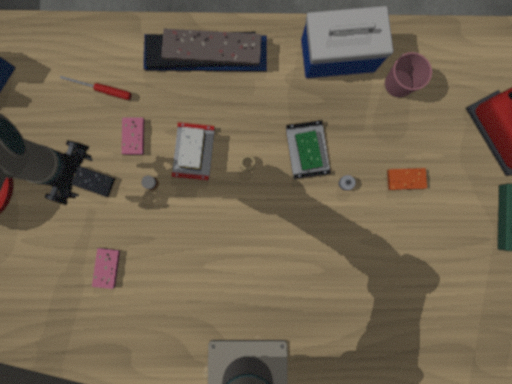

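Call:
send_rows(
  series=[
    {"ax":0,"ay":0,"az":0,"dx":0.3,"dy":-0.4,"dz":2,"hand":0},
    {"ax":0,"ay":0,"az":0,"dx":0.3,"dy":-0.4,"dz":5,"hand":0},
    {"ax":0,"ay":0,"az":0,"dx":0.3,"dy":-0.4,"dz":7,"hand":0},
    {"ax":0,"ay":0,"az":0,"dx":0.3,"dy":-0.4,"dz":7.5,"hand":0},
    {"ax":0,"ay":0,"az":0,"dx":0.3,"dy":-0.4,"dz":7.5,"hand":0},
    {"ax":0,"ay":0,"az":0,"dx":0.3,"dy":-0.4,"dz":7.5,"hand":0.5},
    {"ax":0,"ay":0,"az":0,"dx":0.3,"dy":-0.4,"dz":7.5,"hand":1},
    {"ax":0,"ay":0,"az":0,"dx":0.3,"dy":-0.4,"dz":7.5,"hand":1},
    {"ax":0,"ay":0,"az":0,"dx":0.3,"dy":-0.4,"dz":7.5,"hand":1},
    {"ax":0,"ay":0,"az":0,"dx":0.3,"dy":-0.4,"dz":7.5,"hand":1},
  ],
)

```text
clock: 23.4
eef_pos: [520.1, 415.2, 8.1]
tool_rot: [-3.139, -0.001, 1.24]
force: [0.1, -0.8, 6.5]
width: 54.1
gripper_force: 63.0
```

```bash
python3 -c "
from h import *
print(proj(get_image('top'),[[604,148,64],[604,149,28]]))
go((608,-163,150,.16))"
```

```text
[[190.87014516 146.51835358]
 [192.55296806 149.30239043]]
pos [520.  415.2   8.1] [-3.139e+00 -1.000e-03  1.240e+00] t 23.4 w 53.8
(608, -163, 150, 0.16) d [-51.81  27.09 -14.31] a [-0.003  0.     1.08 ]
```

Call:
send_rows(
  series=[
    {"ax":0,"ay":0,"az":0,"dx":0,"dy":0,"dz":-4,"hand":1},
    {"ax":0,"ay":0,"az":0,"dx":0,"dy":0,"dz":-8,"hand":1},
    {"ax":0,"ay":0,"az":0,"dx":0,"dy":0,"dz":-12,"hand":1},
    {"ax":0,"ay":0,"az":0.1,"dx":-3,"dy":1.6,"dz":-14.3,"hand":1},
    {"ax":0,"ay":0,"az":0.2,"dx":-7,"dy":3.7,"dz":-14.3,"hand":1},
    {"ax":0,"ay":0,"az":0.3,"dx":-11,"dy":5.7,"dz":-14.3,"hand":1},
    {"ax":0,"ay":0,"az":0.4,"dx":-15,"dy":7.8,"dz":-14.3,"hand":1},
    {"ax":0,"ay":0,"az":0.5,"dx":-19,"dy":9.9,"dz":-14.3,"hand":1},
    {"ax":0,"ay":0,"az":0.6,"dx":-23,"dy":12,"dz":-14.3,"hand":1},
    {"ax":0,"ay":0,"az":0.7,"dx":-27,"dy":14.1,"dz":-14.3,"hand":1},
  ],
)

```text
clock: 24.45
eef_pos: [565.2, 111.9, 149.6]
tool_rot: [-3.14, 0.002, 0.536]
force: [0.3, 0.9, -1.7]
width: 53.5
gripper_force: 64.2
```

```bash
python3 -c "
from h import *
go((608,-163,150,.16),(608,-163,80,.16))"
```

```text
pos [565.2 111.9 149.6] [-3.14e+00  2.00e-03  5.36e-01] t 24.4 w 53.5
(608, -163, 150, 0.16) d [-10.36  25.82  -0.08] a [-0.002  0.002  0.376]
(608, -163, 80, 0.16) d [-10.35  25.83   6.92] a [-0.002  0.002  0.376]
```

Call:
send_rows(
  series=[
    {"ax":0,"ay":0,"az":0.1,"dx":-1.5,"dy":4,"dz":0,"hand":1},
    {"ax":0,"ay":0,"az":0.2,"dx":-3,"dy":8,"dz":0,"hand":1},
    {"ax":0,"ay":0,"az":0.3,"dx":-4.7,"dy":12,"dz":0,"hand":1},
    {"ax":0,"ay":0,"az":0.38,"dx":-6.5,"dy":16,"dz":0,"hand":1},
    {"ax":0,"ay":0,"az":0.38,"dx":-8,"dy":20,"dz":1,"hand":1},
    {"ax":0,"ay":0,"az":0.38,"dx":-9.5,"dy":24,"dz":3,"hand":1},
    {"ax":0,"ay":0,"az":0.38,"dx":-10.3,"dy":25.8,"dz":6,"hand":1},
    {"ax":0,"ay":0,"az":0.38,"dx":-10.3,"dy":25.8,"dz":6.9,"hand":1},
    {"ax":0,"ay":0,"az":0.38,"dx":-10.3,"dy":25.8,"dz":6.9,"hand":1},
    {"ax":0,"ay":0,"az":0.38,"dx":-10.3,"dy":25.8,"dz":6.9,"hand":1},
  ],
)

```text
clock: 25.45
eef_pos: [609.6, -158.9, 80.2]
tool_rot: [-3.14, 0.003, 0.162]
force: [0.2, 0.6, -0.5]
width: 53.8
gripper_force: 64.2
```

```bash
python3 -c "
from h import *
go((608,-163,37,.16))"
```

```text
pos [ 609.6 -158.9   80.2] [-3.14e+00  3.00e-03  1.62e-01] t 25.4 w 53.8
(608, -163, 37, 0.16) d [-0.21  0.38  4.32] a [-0.002  0.003  0.002]
```

Call:
send_rows(
  series=[
    {"ax":0,"ay":0,"az":0,"dx":-0.2,"dy":0.3,"dz":1.5,"hand":1},
    {"ax":0,"ay":0,"az":0,"dx":-0.2,"dy":0.3,"dz":3,"hand":1},
    {"ax":0,"ay":0,"az":0,"dx":-0.2,"dy":0.3,"dz":3.5,"hand":1},
    {"ax":0,"ay":0,"az":0,"dx":-0.2,"dy":0.3,"dz":3.5,"hand":1},
    {"ax":0,"ay":0,"az":0,"dx":-0.2,"dy":0.3,"dz":3.5,"hand":1},
  ],
)

```text
clock: 25.95
eef_pos: [607.4, -164.0, 44.4]
tool_rot: [-3.141, 0.004, 0.16]
force: [0.5, 0.2, -0.4]
width: 53.6
gripper_force: 64.2
```

```bash
python3 -c "
from h import *
go((608,-163,37,.16))"
```

```text
pos [ 607.4 -164.    44.4] [-3.141  0.004  0.16 ] t 25.9 w 53.6
(608, -163, 37, 0.16) d [ 0.08 -0.09  0.74] a [-0.001  0.004 -0.   ]
```

Call:
send_rows(
  series=[
    {"ax":0,"ay":0,"az":0,"dx":0.05,"dy":-0.05,"dz":0.4,"hand":1},
    {"ax":0,"ay":0,"az":0,"dx":0.05,"dy":-0.05,"dz":0.75,"hand":1},
    {"ax":0,"ay":0,"az":0,"dx":0.05,"dy":-0.05,"dz":0.75,"hand":1},
    {"ax":0,"ay":0,"az":0,"dx":0.05,"dy":-0.05,"dz":0.75,"hand":1},
    {"ax":0,"ay":0,"az":0,"dx":0.05,"dy":-0.05,"dz":0.75,"hand":0.2},
    {"ax":0,"ay":0,"az":0,"dx":0.05,"dy":-0.05,"dz":0.75,"hand":0},
    {"ax":0,"ay":0,"az":0,"dx":0.05,"dy":-0.05,"dz":0.75,"hand":0},
    {"ax":0,"ay":0,"az":0,"dx":0.05,"dy":-0.05,"dz":0.75,"hand":0},
    {"ax":0,"ay":0,"az":0,"dx":0.05,"dy":-0.05,"dz":-3,"hand":0},
    {"ax":0,"ay":0,"az":0,"dx":0.05,"dy":-0.05,"dz":-7,"hand":0},
  ],
)

```text
clock: 26.95
eef_pos: [606.8, -163.2, 114.1]
tool_rot: [-3.14, 0.007, 0.16]
force: [0.2, 0.1, 0.6]
width: 85.3
gripper_force: 0.0
```

```bash
python3 -c "
from h import *
go((450,-130,200,.16))"
```

```text
pos [ 606.8 -163.2  114.1] [-3.14   0.007  0.16 ] t 26.9 w 85.3
(450, -130, 200, 0.16) d [-15.02  -5.78  -8.47] a [-0.002  0.007 -0.   ]
```

Call:
send_rows(
  series=[
    {"ax":0,"ay":0,"az":0,"dx":-2,"dy":0,"dz":-4,"hand":0},
    {"ax":0,"ay":0,"az":0,"dx":-5,"dy":2,"dz":-8,"hand":0},
    {"ax":0,"ay":0,"az":0,"dx":-28,"dy":22,"dz":-10,"hand":0},
    {"ax":0,"ay":0,"az":0,"dx":-28,"dy":22,"dz":-10,"hand":0},
    {"ax":0,"ay":0,"az":0,"dx":-28,"dy":22,"dz":-10,"hand":0},
    {"ax":0,"ay":0,"az":0,"dx":-28,"dy":22,"dz":-10,"hand":0},
    {"ax":0,"ay":0,"az":0,"dx":-28,"dy":22,"dz":-10,"hand":0},
    {"ax":0,"ay":0,"az":0,"dx":-36,"dy":32,"dz":-10,"hand":0},
    {"ax":0,"ay":0,"az":0,"dx":-36,"dy":32,"dz":-10,"hand":0},
    {"ax":0,"ay":0,"az":0,"dx":-36,"dy":32,"dz":-10,"hand":0},
  ],
)

```text
clock: 27.95
eef_pos: [321.9, -508.3, 215.2]
tool_rot: [-3.141, 0.003, 0.16]
force: [0.6, -0.0, -0.0]
width: 85.0
gripper_force: 0.0
```

```bash
python3 - <<'E'
from h import *
ims={n:get_image(n) for n in("top","side")}
print(read_state()["eef_pos"])
HSV["white"]=((0,0,0),(179,255,255))
for c,uv,z,y in (("blue",(195,152),10,-.1),("yellow",(193,149),28,-.1),("charcoal",(306,145),28,.16),("orange",(408,180),0,1.7)):
    print(c);[print("  ",*o) for o in fit(ims,c,uv,z=z,yaw0=y)]
o=[]
for n,cs in (("top",((193,150),(308,148))),("side",((180,212),(258,150)))):
    for c in cs: o.append(cv2.resize(ims[n]["pixels"][c[1]-40:c[1]+40,c[0]-50:c[0]+50,::-1],(400,300),interpolation=2))
cv2.imwrite("pics/c4.png",np.vstack([np.hstack(o[:2]),np.hstack(o[2:])]))
E
```

```text
[ 315.4215823  -514.32760439  216.08931286]
blue
   [594.327 113.412   0.679] 877 [0]
   [ 6.12620e+02  1.61551e+02 -5.57000e-01] 861 [57]
   [ 6.10967e+02  1.61834e+02 -5.73000e-01] 1773 [0, 57]
yellow
   [612.603 134.204   0.683] 909 [0]
   [ 5.95764e+02  1.33884e+02 -5.68000e-01] 890 [64]
   [ 6.08769e+02  1.54052e+02 -4.89000e-01] 1840 [0, 64]
charcoal
   [ 6.22464e+02 -1.60702e+02  1.54000e-01] 438 [1283]
   [ 6.10109e+02 -1.60707e+02  1.11000e-01] 342 [897]
   [ 6.11400e+02 -1.62129e+02  1.38000e-01] 786 [1283, 897]
orange
   [ 530.507 -434.813    1.708] 229 [672]
   [ 533.157 -433.551    1.737] 126 [373]
   [ 531.049 -433.796    1.701] 358 [672, 373]
```

View pics/c4.png

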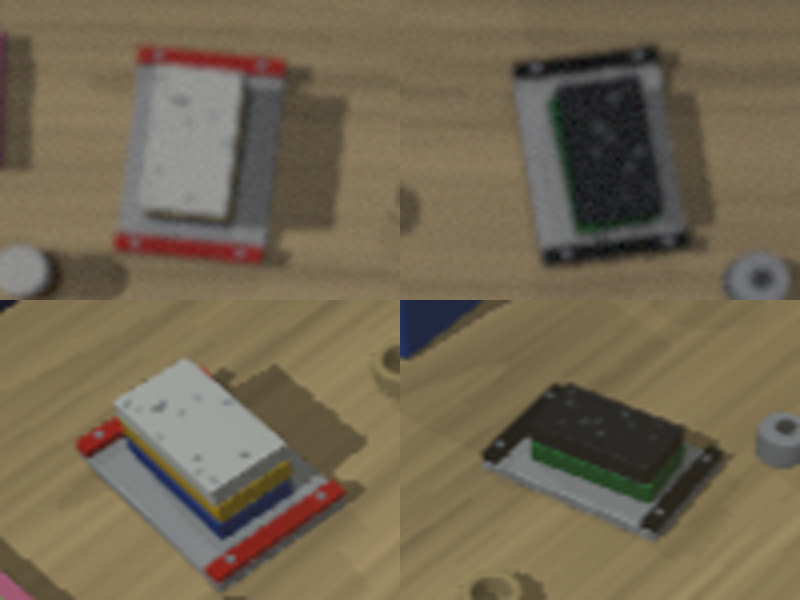

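```bash
python3 - <<'E'
from h import *
ims={n:get_image(n) for n in("top","side")}
T,S=ims["top"],ims["side"]
for d,u0,v0,c in ((T,143,110,[(157,68),(245,70),(228,215),(140,212)]),(S,130,172,[(115,105),(187,60),(290,145),(217,197)])):
    q=np.array([unproj(d,(u0+x/4,v0+y/3.75),64) for x,y in c]);print(q.round(),q.mean(0))
# overlay predicted slabs (estimated poses) on enlarged crops
def ov(d,c,slabs,k=6):
    im=cv2.resize(d["pixels"][c[1]-36:c[1]+36,c[0]-32:c[0]+32,::-1],None,fx=k,fy=k,interpolation=cv2.INTER_CUBIC)
    for p,z,col in slabs:
        h=cv2.convexHull(proj(d,box(p,-50,50,56,z,z+18)).astype(np.float32))
        h=(h-[c[0]-32,c[1]-36]+.5)*k
        cv2.polylines(im,[np.round(h*16).astype(np.int32)],True,col,1,cv2.LINE_AA,4)
    return im
A=[((604,149,-.1),10,(255,0,255)),((604,148.5,-.1),28,(0,255,255)),((604,149,-.1),46,(0,255,0))]
cv2.imwrite("pics/o5.png",np.hstack([ov(T,(193,150),A),ov(S,(180,212),A)]))
E
```

```text
[[652. 171.]
 [651. 114.]
 [550. 124.]
 [552. 180.]] [601.22883342 147.26591326]
[[650. 173.]
 [646. 118.]
 [546. 126.]
 [549. 181.]] [597.60318563 149.51494476]
```

View pics/o5.png

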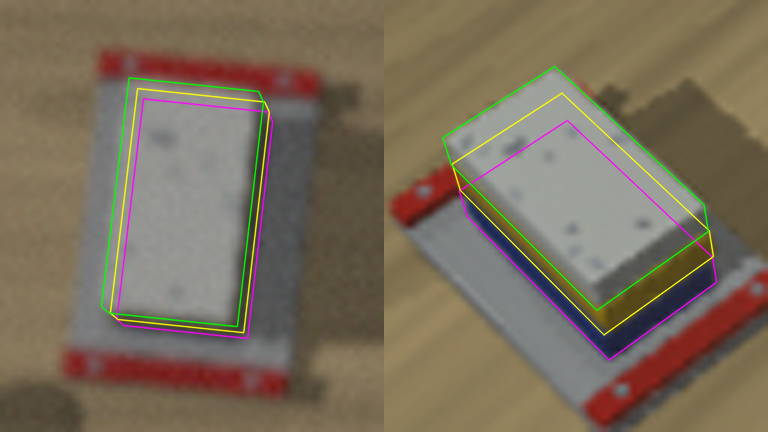

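```bash
python3 -c "
from cell import *
print(finish_job())"
```

```text
the job is handed in; nothing more can be done
None
```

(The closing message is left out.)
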